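# Dock a specimen carrier behind its gravity catch

### The arm

A 7-joint arm with a two-finger parallel gripper is mounted at the origin on a cart in front of the work surface, level with it; the furniture and walls round the work are solid. World frame = base frame: x ahead of the robot, y to its left, z up, the work surface at z = 0. Lengths are in m, angles in rad, forces in N, time in s.
With the tool pointing down it reaches from about 0.425 to 0.8 m from the base axis. Payload 8.3 kg.
Tool frame: the origin (TCP) lies at the centre of the arm's flange, where the gripper is bolted on; the fingertips stand 173 mm ahead of it and the grasp point (between the pads) lies 155 mm ahead of it; x points along the fingers, y is the direction in which the jaws open and shut, and the axes are right-handed (so a half turn about x gives the same grasp; the last joint's range is limited). The gripper opens to 85 mm and grips with 20 to 120 N. Pads are 22 mm wide; open, the fingers measure 114 mm over their backs; the gripper's body (76 mm by 85 mm) begins 54 mm behind the grasp point. The pads swing forward as they close: fully open they stand 13 mm farther back than shut.
Start: joints at [-0.063, 0.383, 0.016, 1.37, -0.006, 1.388, -0.046], TCP at [0.625, 0, 0.405] pointing down, gripper open.
Joint ranges: [-2.95, 2.95], [-0.25, 2.06], [-1.52, 1.56], [0.18, 2.33], [-1.44, 4.58], [0.02, 2.06], [-3.01, 3.01]. Speed limits (rad/s): [2.39, 2.39, 3.01, 3.01, 3.14, 3.14, 3.14].

### API

Orientations are given as a unit quaternion [w, x, y, z].
In Python, from rig import env, vision, recognise, outline_of, landmark_of gives the robot as it stands. The module is installed in compiled form; this text tells all that it offers.
- The arm moves only by the tool play_rows, never from a script. Its argument "targets" is a list of rows, each an object with "offset": the shift along the world's x, y, z in mm, a list of three; "yaw": the turn about the world's z in rad. In form: [{"offset": [x, y, z], "yaw": yaw}, ...]. A call has 1 to 20 rows; each row is the pose to reach, as a shift and turn from the pose commanded when the call began; what a row does not reach only later rows make up. A row lasts 1/12 s, in which the tool goes at most 41.7 mm and 7.16 degrees, less where a joint would pass 70% of its speed; a pose out of reach is approached as far as the arm can. A call with a gripper value outside its range is refused whole. "hand" is the closure, from -1 (fully open) to 1 (shut), set as the call begins (left out, the last holds). The fingers move at their own pace and stop on an object; "squeeze" is the grip in N (left out, the last holds). Time passes only in rows, so rows that repeat a pose let the fingers close. It gives the time, the measured TCP pose, the force and the opening at its end, in the units of the state.
- env.get_obs(): the state, without advancing time (a new reading comes with each control period).
- vision.snapshot(name): name is "scene" or "side" or "wrist"; returns a dict with "frame" (420x560x3 uint8, red, green, blue), "fx", "fy", "cx", "cy" (pixels), "distortion" ([k1, k2, p1, p2, k3] as OpenCV has them; the pictures are not rectified), "cam_to_world" (4x4, takes a point from camera to world coordinates). Camera axes: x right, y down, z forward; pixel columns grow to the right and rows downward; lengths in m; the calibration is good to about 2 mm. A picture is of the moment at which its call begins. There is no depth.
- env.finish_job(): hands the job in, once; it reports no verdict.
Trained networks look in a picture, given as the dict that the camera call returned (one of the last four; its "shot" number tells which), for a name from the list of things; names that differ only in an ending like _2 or _b are one class to them, and where a whole thing is asked for, a point or a joint stands for the part that bears it (a point fixed in the world has none). Each returns a list of dicts, best first, with "confidence" (0 to 1); they miss things now and then, are a little off and sometimes report something else, mostly with a low value. They report only what shows in the picture. A call takes as long as a camera call.
- recognise(thing, picture): "uv" ([column, row] in pixels, amid what is visible of it).
- outline_of(thing, picture): "mask" (420x560 bool, what is visible of it) and "uv" ([column, row] in pixels, amid what is visible of it).
- landmark_of(thing, picture): "uv" ([column, row] in pixels: a listed point, or the origin of a listed thing).
The state is a dict: "time_s": time; "qpos": joint angles; "dq": joint speeds; "tau": joint torques, N m; "tcp_pos": TCP position; "ee_rot": TCP orientation; "ft_force": force on the tool from outside, world axes, zero at the start; "torque": the same for the moment, N m; "width": finger opening in m.
Only numpy, scipy, OpenCV 4.12 (cv2) and the standard library are available. Lean on these libraries where they do the work, as an engineer would, in place of code of your own. Each camera call takes 0.05 s, during which the arm holds its last target. There are 200 camera calls.

### The job

Store the mounted specimen: take its carrier by the upright blade, set it flat on the open front end of the docking rack with the specimen leading, and slide it gently in between the rails so that its own front edge lifts the hinged catch and the catch drops behind it. Press the carrier home against the rubber end stop with a firm but gentle push of about 10 N (never over 22 N, the specimen is brittle) and let go; do not touch the catch with the gripper and leave the other things where they are.

Things in the scene. Friction and masses are not known exactly. Their poses are not given: they have to be found in the camera images.
- carrier_mid (a point): Centre of the loose specimen carrier's plate, 8 mm above its underside. Bare aluminium plate 100 x 90 x 16 mm (x, y, z), 0.3 to 0.55 kg in all; x points to its front edge, y to its left, z up. A brown stone flake 8 mm high is fixed on its front half, an upright grip blade stands behind that. The bare strip of its top along the left edge is where the catch rides.
- carrier_grip (a point): Grip point on the carrier's blade: 42 mm above carrier_mid, 8 mm behind it (-x), 6 mm to its right (-y); same axes. Blade 14 mm thick along x, 24 mm wide along y; its top is 18 mm above this point, the plate's top 34 mm below. Grip it from above with one finger in front and one behind (closing along x); on its left the catch passes 28 mm from the blade's middle.
- rack: Docking rack, fixed; place and turn differ each time. Origin on the underside of its base plate (on the bench), x = the way the carrier slides in, z up. Base 8 mm thick, x -125 to 151 mm, y -60 to 60 mm. Two rails x -10 to 133 mm, inner faces y = +-46.5 mm (1.5 mm play a side), tops at z = 30 mm, lips inward to |y| = 40 mm with undersides at z = 26 mm (2 mm above a carrier on the base).
- rack_mouth (a point): Middle of the rack's mouth on the upper face of the base plate (8 mm above the bench), at x = -35 mm of the rack; axes as the rack's. Here the flared lead-ins begin, about 7 mm wider than the rails each side, narrowing to the rails at x = -10 mm. In front of it the base is an open apron 90 mm long where the carrier can be set down. While lowering, keep the carrier's front edge short of x = -50 mm of the rack: the axle's boss is above.
- catch (a joint): Angle of the gravity catch: 0 = hanging at rest, grows as it lifts; about 0.3 rad while its nose rides on the carrier's top. A 0.25 kg steel arm on a free axle along y at x = -38, z = 46 mm of the rack, in a fork beside the left rail (y 59 to 78 mm, up to z = 56 mm); it slopes down the way the carrier goes. Only 1 to 3 N of push lifts it.
- catch_nose (a point): Centre of the catch's round nose (10 mm diameter, y 22 to 38 mm of the rack). At rest at x = -2, z = 16 mm of the rack. A carrier on the base first meets the sloping arm with its front edge at about x = -19 mm; swinging forward as it is lifted, the nose drops behind it once its tail has passed about x = 10 mm (carrier_mid past 60 mm).
- end_stop: Steel block closing the rack's far end, face at x = 131 mm; reported point and axes are the rack's own again. A screw in it carries a rubber pad (15 mm wide, 16.5 mm above the bench) set differently each time and not reported: pad face anywhere from x = 113 to 125 mm, met when carrier_mid is at 63 to 75 mm. The pad yields 1 mm per 3.5 N, 4 mm at most, then is hard.
- wood_wedge: Small wooden wedge, 22 x 57 x 10 mm; origin at the centre of its underside. A bystander: leave it where it is.
- marker: Black marker pen lying down, 14 x 128 x 14 mm; origin at the centre of its underside. A bystander: leave it where it is.
- jar: Brown jar with white lid, 62 mm across, 78 mm tall; origin at the centre of its underside. A bystander: leave it where it is.
- glue_bottle: Small capped bottle, 38 mm across, 100 mm tall; origin at the centre of its underside. A bystander: leave it where it is.
- tool_tin: Open metal tin, 66 mm across, 91 mm tall; origin at the centre of its underside. A bystander: leave it where it is.
- vial: Small white capped vial, 19 mm across, 52 mm tall; origin at the centre of its underside. A bystander: leave it where it is.
- flake_a: Loose stone flake, 32 x 50 x 10 mm; origin at the centre of its underside. A bystander: leave it where it is.

How it is judged:
By the outcome, as a careful person would: the job done as asked, in the order asked, and still so for the second after the job is handed in, with the robot touching nothing.
It also fails if it takes over 64 s, if anything falls off the work surface, if the arm or the gripper's body presses on something with over 40 N, if the wrist force passes 120 N, or if a joint passes its speed limit or range.

## Working session

There is one attempt and no reset: what is moved stays moved. The work goes in short steps, Python scripts to look and compute and a tool call to move; the robot and the scene stay as the last step left them, time stands still between calls to the robot, and variables do not carry over. Pictures are saved under pics/ and viewed, about 8 in all and at most 12, crops included, and the job is handed in when it is done.

Besides the shell and the picture viewer there is one more tool, called after "Call:" in YAML: its name, and indented under it one key for each argument. play_rows: Moves the arm, as the interface text tells. Its arguments: {"type":"object","properties":{"targets":{"type":"array"},"hand":{"type":"number"},"squeeze":{"type":"number"}},"required":["targets"]}

```bash
mkdir -p pics
cat > h.py <<'E'
import numpy as np, cv2
from rig import env, vision, recognise, outline_of, landmark_of
def ray(s,uv):
    K=np.array([[s['fx'],0,s['cx']],[0,s['fy'],s['cy']],[0,0,1.]])
    p=cv2.undistortPoints(np.array([[uv]],float),K,np.array(s['distortion'],float))[0,0]
    T=np.array(s['cam_to_world']); d=T[:3,:3]@np.array([p[0],p[1],1.]); return T[:3,3],d
def onz(s,uv,z):
    o,d=ray(s,uv); return o+d*(z-o[2])/d[2]
def proj(s,P):
    K=np.array([[s['fx'],0,s['cx']],[0,s['fy'],s['cy']],[0,0,1.]])
    T=np.linalg.inv(np.array(s['cam_to_world'])); 
    return cv2.projectPoints(np.array(P,float).reshape(-1,3),cv2.Rodrigues(T[:3,:3])[0],T[:3,3],K,np.array(s['distortion'],float))[0][:,0]
def save(s,n): cv2.imwrite('pics/'+n,s['frame'][:,:,::-1])
def tri(obs):
    A=np.zeros((3,3));b=np.zeros(3)
    for s,uv in obs:
        o,d=ray(s,uv);d=d/np.linalg.norm(d);M=np.eye(3)-np.outer(d,d);A+=M;b+=M@o
    return np.linalg.solve(A,b)
E
python3 - <<'E'
from h import *
np.set_printoptions(precision=4,suppress=True)
S={n:vision.snapshot(n) for n in('scene','side','wrist')}
for n in S:
    save(S[n],n+'0.png'); print(n,S[n]['cam_to_world'][:3,3] if hasattr(S[n]['cam_to_world'],'shape') else S[n]['cam_to_world'])
Z={'carrier_mid':None,'carrier_grip':None,'rack':0,'rack_mouth':.008,'catch_nose':.016,'jar':0,'glue_bottle':0,'tool_tin':0,'vial':0,'marker':0,'wood_wedge':0,'flake_a':0}
for t in Z:
    o=[]
    for n in S:
        r=landmark_of(t,S[n])
        if r: 
            o.append((S[n],r[0]['uv'])); print(t,n,np.round(r[0]['uv'],1),round(r[0]['confidence'],2), onz(S[n],r[0]['uv'],Z[t]) if Z[t] is not None else '')
    if len(o)>1: print('   tri',tri(o))
print(env.get_obs())
cv2.imwrite('pics/a.png',np.vstack([S['scene']['frame']])[:,:,::-1])
E
```

```text
scene [0.1935 0.3549 0.7249]
side [ 0.4421 -0.9364  0.4157]
wrist [0.6257 0.0717 0.3726]
carrier_mid scene [214.1 294. ] 0.81 
carrier_mid side [242.  191.9] 0.92 
carrier_mid wrist [204.   33.7] 0.69 
   tri [0.5581 0.1414 0.0063]
carrier_grip scene [304.  172.2] 0.74 
carrier_grip side [239.3 176.2] 0.71 
carrier_grip wrist [186.2  23.5] 0.69 
   tri [0.5481 0.0127 0.1622]
rack scene [283.6 222.6] 0.61 [ 0.5864 -0.0866  0.    ]
rack side [268.5 237.2] 0.8 [ 0.5856 -0.0889  0.    ]
rack wrist [240.9 245.9] 0.56 [ 0.5863 -0.0878  0.    ]
   tri [ 0.5862 -0.0875 -0.0006]
rack_mouth scene [292.9 225.3] 0.63 [ 0.562  -0.0907  0.008 ]
rack_mouth side [252.7 229.4] 0.66 [ 0.5582 -0.0668  0.008 ]
rack_mouth wrist [211.8 250.6] 0.87 [ 0.5529 -0.0903  0.008 ]
   tri [ 0.5559 -0.0855  0.0175]
catch_nose scene [276.8 225.4] 0.5 [ 0.5828 -0.0606  0.016 ]
catch_nose side [266.4 225. ] 0.63 [ 0.5848 -0.0675  0.016 ]
catch_nose wrist [235.1 230.3] 0.73 [ 0.582 -0.062  0.016]
   tri [ 0.5838 -0.0625  0.014 ]
jar scene [306.  174.1] 0.57 [ 0.6548 -0.2404  0.    ]
jar side [328.9 274.5] 0.87 [ 0.6617
[... 843 characters left out ...]
 tri [0.6387 0.0368 0.0032]
flake_a scene [204.2 224.3] 0.46 [0.7096 0.043  0.    ]
flake_a side [311.3 208.3] 0.49 [0.7016 0.0406 0.    ]
flake_a wrist [350.2 138.9] 0.69 [0.7082 0.0372 0.    ]
   tri [0.706  0.0408 0.0009]
{'time_s': 1.95, 'qpos': array([-0.0629,  0.3834,  0.0164,  1.3701, -0.0063,  1.3882, -0.0465]), 'dq': array([-0.0003, -0.0003, -0.0012,  0.0014,  0.0008, -0.0009, -0.0016]), 'tau': array([  0.0002, -62.7329,   0.8428, -37.2077,   0.0165,   0.0028,
        -0.    ]), 'tcp_pos': array([0.625 , 0.    , 0.4047]), 'ee_rot': array([ 0.5,  0.5,  0.5, -0.5]), 'ft_force': array([-0.2605, -0.4104, -0.7832]), 'torque': array([0.014 , 0.0011, 0.0115]), 'width': 0.08581488776120076}
```

View pics/scene0.png

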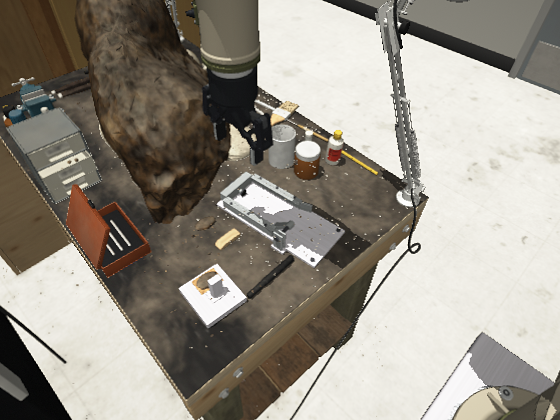

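View pics/wrist0.png

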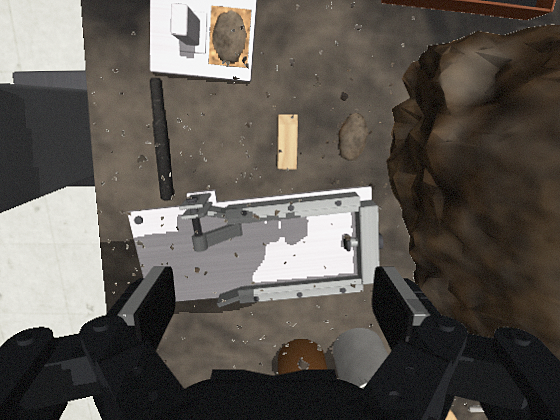

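Scene: carrier at (213,294), rack at (283,222), specimen and rack both facing roughly +x. Wrist: carrier top-left (200,35), marker (162,138), rack (250,245), big fossil right of col 390. Moving the camera over the carrier.

Call:
play_rows:
  targets:
    - {"offset": [-15, 15, 0], "yaw": 0}
    - {"offset": [-40, 35, 0], "yaw": 0}
    - {"offset": [-60, 55, 0], "yaw": 0}
    - {"offset": [-70, 65, 0], "yaw": 0}
    - {"offset": [-70, 65, 0], "yaw": 0}
    - {"offset": [-70, 65, 0], "yaw": 0}

```text
time_s: 2.45
tcp_pos: [0.5549, 0.0654, 0.4051]
ee_rot: [0.501, 0.5, 0.5, -0.499]
ft_force: [1.3, -0.7, -0.2]
width: 0.0857
```

```bash
cat >> h.py <<'E'
def box(x0,x1,y0,y1,z0,z1): return np.array([[x,y,z] for x in(x0,x1) for y in(y0,y1) for z in(z0,z1)])/1000.
CAR=[box(-50,50,-45,45,-8,8),box(-15,-1,-18,6,8,60)]
RACK=[box(-125,151,-60,60,0,8),box(-10,133,46.5,60,8,30),box(-10,133,-60,-46.5,8,30),box(131,151,-60,60,8,30),box(-45,-31,59,78,8,56)]
def place(B,p):
    c,s=np.cos(p[2]),np.sin(p[2]); R=np.array([[c,-s,0],[s,c,0],[0,0,1]]); return B@R.T+np.array([p[0],p[1],p[3]])
def sil(s,boxes,p,k=4):
    m=np.zeros((420*k,560*k),np.uint8)
    for B in boxes:
        h=cv2.convexHull(proj(s,place(B,p)).astype(np.float32))
        cv2.fillConvexPoly(m,np.round((h+.5)*k-.5).astype(np.int32),1)
    return m>0
def fit(views,boxes,p0,z):
    from scipy.optimize import minimize
    ms=[cv2.resize(m.astype(np.uint8),None,fx=4,fy=4,interpolation=0)>0 for _,m in views]
    def c(q):
        r=0
        for (s,_),m in zip(views,ms):
            a=sil(s,boxes,[q[0]/100,q[1]/100,q[2]/10,z]); r+=1-(a&m).sum()/(a|m).sum()
        return r/len(ms)
    x0=np.array([p0[0]*100,p0[1]*100,p0[2]*10])
    r=minimize(c,x0,method='Nelder-Mead',options=dict(initial_simplex=np.vstack([x0,x0+[.8,0,0],x0+[0,.8,0],x0+[0,0,.8]]),xatol=.003,fatol=1e-5,maxiter=150))
    return r.x/[100,100,10],1-r.fun
E
python3 - <<'E'
from h import *
np.set_printoptions(precision=4,suppress=True)
print({k:env.get_obs()[k] for k in('time_s','tcp_pos','ee_rot','ft_force')})
S={n:vision.snapshot(n) for n in('scene','side','wrist')}
for t,b,p0,z in(('carrier_mid',CAR,(.555,.14,0),.008),('rack',RACK,(.586,-.0875,.06),0)):
    V=[]
    for n in S:
        r=outline_of(t,S[n])
        for q in r[:1]:
            print(t,n,q['confidence'],q['mask'].sum(),np.round(q['uv'])); V.append((S[n],q['mask']))
            if n!='side': print('  single',fit([V[-1]],b,p0,z))
            np.save(f'{t}_{n}.npy',q['mask'])
    print('  all',fit(V,b,p0,z))
for n in S:
  for t in('carrier_mid','carrier_grip','rack','rack_mouth'):
    r=landmark_of(t,S[n]); z={'carrier_mid':.008,'carrier_grip':.05,'rack':0,'rack_mouth':.008}[t]
    if r: print(n,t,r[0]['confidence'],onz(S[n],r[0]['uv'],z))
save(S['wrist'],'w1.png')
E
```

```text
{'time_s': 2.45, 'tcp_pos': array([0.5549, 0.0654, 0.4051]), 'ee_rot': array([ 0.5006,  0.4999,  0.5001, -0.4994]), 'ft_force': array([ 1.26  , -0.6711, -0.157 ])}
carrier_mid scene 0.95 2391 [211. 298.]
  single (array([ 0.5571,  0.146 , -0.1048]), np.float64(0.9686567544821606))
carrier_mid side 0.67 488 [247. 188.]
carrier_mid wrist 0.67 9292 [271.  96.]
  single (array([ 0.5565,  0.1448, -0.0935]), np.float64(0.9804817936078868))
  all (array([ 0.5565,  0.1454, -0.0989]), np.float64(0.8084300744115973))
rack scene 0.57 5095 [284. 222.]
  single (array([ 0.5895, -0.0891,  0.1055]), np.float64(0.8351208530064725))
rack side 0.56 4532 [270. 230.]
rack wrist 0.71 19003 [300. 295.]
  single (array([ 0.5895, -0.0888,  0.1106]), np.float64(0.8061849398588332))
  all (array([ 0.5896, -0.0886,  0.1113]), np.float64(0.7886815644967667))
scene carrier_mid 0.94 [0.5518 0.1484 0.008 ]
scene carrier_grip 0.75 [0.5486 0.14   0.05  ]
scene rack 0.82 [ 0.5865 -0.0898 -0.    ]
scene rack_mouth 0.61 [ 0.5615 -0.0941  0.008 ]
side carrier_mid 0.91 [0.5597 0.1287 0.008 ]
side carrier_grip 0.62 [0.552  0.1278 0.05  ]
side rack 0.76 [ 0.5809 -0.0962  0.    ]
side rack_mouth 0.64 [ 0.5586 -0.0778  0.008 ]
wrist carrier_mid 0.95 [0.5574 0.1432 0.008 ]
wrist carrier_grip 0.92 [0.5487 0.1396 0.05  ]
wrist rack 0.97 [ 0.5889 -0.0908  0.    ]
wrist rack_mouth 0.8 [ 0.5566 -0.0915  0.008 ]
```

View pics/w1.png

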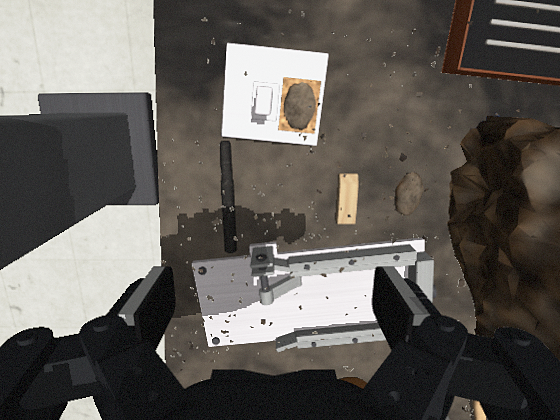

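Run:
```python
from h import *
s=vision.snapshot('wrist')
im=cv2.resize(s['frame'][:,:,::-1],None,fx=2,fy=2,interpolation=cv2.INTER_CUBIC)
for B,p,col in((CAR[0],(.5565,.145,-.095,.008),(0,0,255)),(CAR[1],(.5565,.145,-.095,.008),(0,0,255)),*[(b,(.589,-.0888,.108,0),(0,255,0)) for b in RACK[:4]]):
    P=(proj(s,place(B,p))+.5)*2-.5
    P=P.astype(int)
    for a,b in((1,3),(3,7),(7,5),(5,1)): cv2.line(im,tuple(map(int,P[a])),tuple(map(int,P[b])),col,1)
cv2.imwrite('pics/ov.png',im[60:760,300:1100][:600+100][20:620] if 0 else cv2.resize(im[60:740,360:900],(540,680))[80-80:600])
```

```text
(no output)
```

View pics/ov.png

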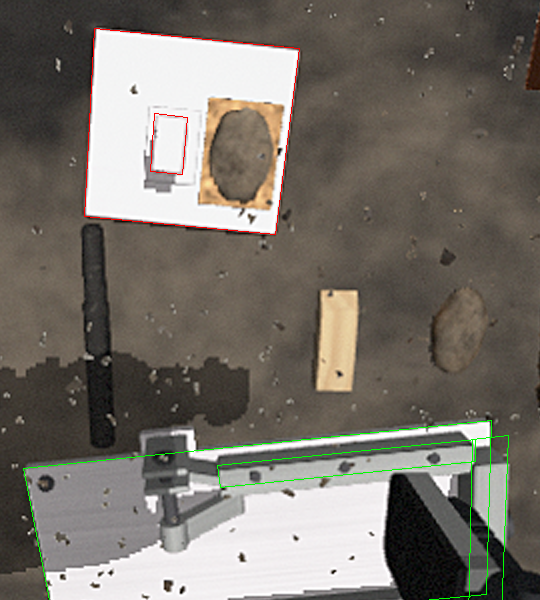

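Call:
play_rows:
  targets:
    - {"offset": [-2, 20, -10], "yaw": -0.03}
    - {"offset": [-4, 45, -40], "yaw": -0.06}
    - {"offset": [-7, 65, -75], "yaw": -0.095}
    - {"offset": [-7, 75, -110], "yaw": -0.095}
    - {"offset": [-7, 75, -140], "yaw": -0.095}
    - {"offset": [-7, 75, -165], "yaw": -0.095}
    - {"offset": [-7, 75, -185], "yaw": -0.095}
    - {"offset": [-7, 75, -196], "yaw": -0.095}
    - {"offset": [-7, 75, -199], "yaw": -0.095}
    - {"offset": [-7, 75, -199], "yaw": -0.095}
    - {"offset": [-7, 75, -199], "yaw": -0.095}

```text
time_s: 4.47
tcp_pos: [0.5486, 0.1402, 0.2069]
ee_rot: [0.476, 0.524, 0.475, -0.523]
ft_force: [0.8, 0.0, 0.1]
width: 0.0855
```

Call:
play_rows:
  targets:
    - {"offset": [0, 0, 0], "yaw": 0}
    - {"offset": [0, 0, 0], "yaw": 0}
    - {"offset": [0, 0, 0], "yaw": 0}
    - {"offset": [0, 0, 0], "yaw": 0}
    - {"offset": [0, 0, 0], "yaw": 0}
    - {"offset": [0, 0, 0], "yaw": 0}
    - {"offset": [0, 0, 0], "yaw": 0}
    - {"offset": [0, 0, 0], "yaw": 0}
    - {"offset": [0, 0, 0], "yaw": 0}
    - {"offset": [0, 0, 0], "yaw": 0}
    - {"offset": [0, 0, 0], "yaw": 0}
    - {"offset": [0, 0, 0], "yaw": 0}
  hand: 1
  squeeze: 50

```text
time_s: 5.47
tcp_pos: [0.5481, 0.1401, 0.206]
ee_rot: [0.476, 0.523, 0.476, -0.523]
ft_force: [-1.8, -0.7, 6.2]
width: 0.0133
```

Call:
play_rows:
  targets:
    - {"offset": [0, 0, 5], "yaw": 0}
    - {"offset": [0, 0, 20], "yaw": 0}
    - {"offset": [0, 0, 45], "yaw": 0}
    - {"offset": [-3, -5, 70], "yaw": 0}
    - {"offset": [-10, -25, 85], "yaw": 0.02}
    - {"offset": [-20, -55, 90], "yaw": 0.05}
    - {"offset": [-30, -85, 90], "yaw": 0.08}
    - {"offset": [-40, -115, 90], "yaw": 0.1}
    - {"offset": [-50, -145, 90], "yaw": 0.13}
    - {"offset": [-60, -175, 90], "yaw": 0.16}
    - {"offset": [-68, -205, 90], "yaw": 0.18}
    - {"offset": [-72, -230, 90], "yaw": 0.203}
    - {"offset": [-72, -243, 88], "yaw": 0.203}
    - {"offset": [-72, -247, 75], "yaw": 0.203}
    - {"offset": [-72, -247, 55], "yaw": 0.203}
    - {"offset": [-72, -247, 38], "yaw": 0.203}
    - {"offset": [-72, -247, 30], "yaw": 0.203}
    - {"offset": [-72, -247, 28], "yaw": 0.203}
    - {"offset": [-72, -247, 28], "yaw": 0.203}
    - {"offset": [-72, -247, 28], "yaw": 0.203}

```text
time_s: 7.13
tcp_pos: [0.4763, -0.1069, 0.2343]
ee_rot: [0.527, 0.472, 0.526, -0.472]
ft_force: [0.3, -0.1, -4.8]
width: 0.013
```

Run:
```python
from h import *
np.set_printoptions(precision=4,suppress=True)
S={n:vision.snapshot(n) for n in('scene','side','wrist')}
for n in S:
  for t in('carrier_mid','carrier_grip','rack','rack_mouth'):
    r=landmark_of(t,S[n]); z={'carrier_mid':.036,'carrier_grip':.078,'rack':0,'rack_mouth':.008}[t]
    if r: print(n,t,r[0]['confidence'],onz(S[n],r[0]['uv'],z))
s=S['wrist']
im=cv2.resize(s['frame'][:,:,::-1],None,fx=2,fy=2,interpolation=cv2.INTER_CUBIC)
for B,p,col in((CAR[0],(.4837,-.1002,.108,.036),(0,0,255)),*[(b,(.589,-.0888,.108,0),(0,255,0)) for b in RACK[:4]]):
    P=(proj(s,place(B,p))+.5)*2-.5
    P=P.astype(int)
    for a,b in((1,3),(3,7),(7,5),(5,1)): cv2.line(im,tuple(map(int,P[a])),tuple(map(int,P[b])),col,1)
cv2.imwrite('pics/ov2.png',cv2.resize(im,(800,600)))
o=env.get_obs();print(o['time_s'],o['tcp_pos'],o['ft_force'],o['width'])
```

```text
scene carrier_mid 0.67 [ 0.4875 -0.0962  0.036 ]
scene carrier_grip 0.85 [ 0.4786 -0.1106  0.078 ]
scene rack 0.77 [ 0.5906 -0.0878  0.    ]
scene rack_mouth 0.81 [ 0.5557 -0.0911  0.008 ]
side carrier_mid 0.93 [ 0.4827 -0.1018  0.036 ]
side carrier_grip 0.83 [ 0.4789 -0.1081  0.078 ]
side rack 0.93 [ 0.5856 -0.0982  0.    ]
side rack_mouth 0.75 [ 0.5597 -0.0712  0.008 ]
wrist rack 0.61 [ 0.5878 -0.0906  0.    ]
wrist rack_mouth 0.69 [ 0.554  -0.0921  0.008 ]
7.8833 [ 0.476  -0.107   0.2337] [-0.0584  0.9184 -4.44  ] 0.013446714637403023
```

View pics/ov2.png

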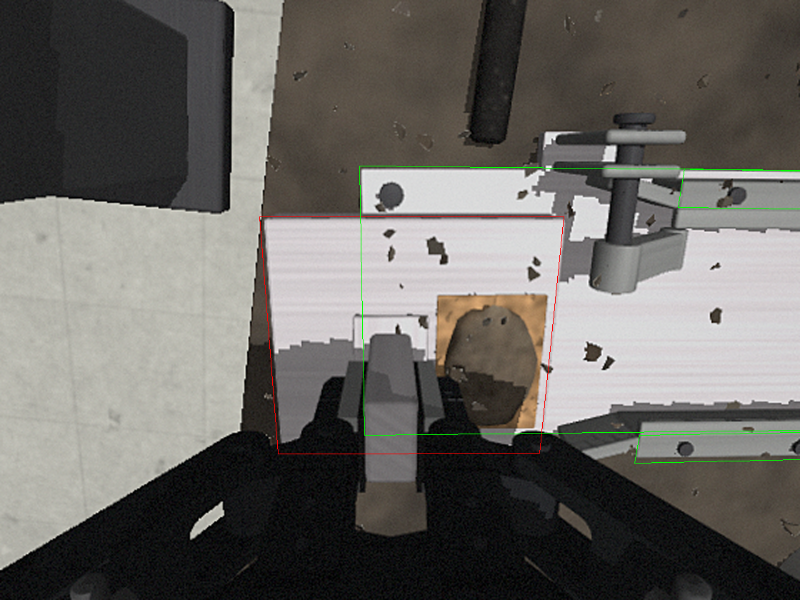

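Overlay matches carrier and rack edges very well. Lowering to the apron.

Call:
play_rows:
  targets:
    - {"offset": [0, 0, -4], "yaw": 0}
    - {"offset": [0, 0, -9], "yaw": 0}
    - {"offset": [0, 0, -13], "yaw": 0}
    - {"offset": [0, 0, -16], "yaw": 0}
    - {"offset": [0, 0, -17.5], "yaw": 0}
    - {"offset": [0, 0, -18.5], "yaw": 0}
    - {"offset": [0, 0, -19], "yaw": 0}
    - {"offset": [0, 0, -19], "yaw": 0}
    - {"offset": [0, 0, -19], "yaw": 0}

```text
time_s: 8.63
tcp_pos: [0.4761, -0.107, 0.2148]
ee_rot: [0.526, 0.472, 0.526, -0.472]
ft_force: [0.7, -0.0, -5.1]
width: 0.0133
```

Call:
play_rows:
  targets:
    - {"offset": [0, 0, -0.3], "yaw": 0}
    - {"offset": [0, 0, -0.6], "yaw": 0}
    - {"offset": [0, 0, -0.8], "yaw": 0}
    - {"offset": [0, 0, -0.8], "yaw": 0}

```text
time_s: 8.97
tcp_pos: [0.476, -0.107, 0.214]
ee_rot: [0.526, 0.472, 0.526, -0.472]
ft_force: [-1.3, -0.4, -4.3]
width: 0.013
```

Call:
play_rows:
  targets:
    - {"offset": [0, 0, -0.3], "yaw": 0}
    - {"offset": [0, 0, -0.6], "yaw": 0}
    - {"offset": [0, 0, -0.8], "yaw": 0}
    - {"offset": [0, 0, -0.8], "yaw": 0}

```text
time_s: 9.3
tcp_pos: [0.476, -0.107, 0.2139]
ee_rot: [0.526, 0.472, 0.526, -0.472]
ft_force: [-4.8, 1.2, 6.6]
width: 0.0131
```

Call:
play_rows:
  targets:
    - {"offset": [0, 0, -0.2], "yaw": 0}
    - {"offset": [0, 0, -0.4], "yaw": 0}
    - {"offset": [0, 0, -0.4], "yaw": 0}
    - {"offset": [0, 0, -0.4], "yaw": 0}

```text
time_s: 9.63
tcp_pos: [0.476, -0.107, 0.2139]
ee_rot: [0.526, 0.472, 0.526, -0.472]
ft_force: [-7.7, 0.9, 12.2]
width: 0.0136
```

Call:
play_rows:
  targets:
    - {"offset": [0, 0, 0.9], "yaw": 0}
    - {"offset": [0, 0, 0.9], "yaw": 0}
    - {"offset": [2, 0.2, 0.9], "yaw": 0}
    - {"offset": [6, 0.6, 0.9], "yaw": 0}
    - {"offset": [10, 1.1, 0.9], "yaw": 0}
    - {"offset": [14, 1.5, 0.9], "yaw": 0}
    - {"offset": [18, 1.9, 0.9], "yaw": 0}
    - {"offset": [22, 2.4, 0.9], "yaw": 0}
    - {"offset": [26, 2.8, 0.9], "yaw": 0}
    - {"offset": [30, 3.2, 0.9], "yaw": 0}
    - {"offset": [32, 3.5, 0.9], "yaw": 0}
    - {"offset": [34, 3.7, 0.9], "yaw": 0}
    - {"offset": [34, 3.7, 0.9], "yaw": 0}
    - {"offset": [34, 3.7, 0.9], "yaw": 0}

```text
time_s: 10.8
tcp_pos: [0.5102, -0.1036, 0.2139]
ee_rot: [0.526, 0.472, 0.526, -0.472]
ft_force: [-4.8, 0.2, 4.5]
width: 0.0134
```

Call:
play_rows:
  targets:
    - {"offset": [2, 0.2, 0], "yaw": 0}
    - {"offset": [4, 0.4, 0], "yaw": 0}
    - {"offset": [6, 0.6, 0], "yaw": 0}
    - {"offset": [8, 0.9, 0], "yaw": 0}
    - {"offset": [10, 1.1, 0], "yaw": 0}
    - {"offset": [12, 1.3, 0], "yaw": 0}
    - {"offset": [14, 1.5, 0], "yaw": 0}
    - {"offset": [16, 1.7, 0], "yaw": 0}
    - {"offset": [18, 1.9, 0], "yaw": 0}
    - {"offset": [19, 2.1, 0], "yaw": 0}
    - {"offset": [19, 2.1, 0], "yaw": 0}

```text
time_s: 11.72
tcp_pos: [0.5287, -0.1016, 0.2139]
ee_rot: [0.526, 0.472, 0.526, -0.473]
ft_force: [-7.2, -1.0, 8.6]
width: 0.0132
```

Call:
play_rows:
  targets:
    - {"offset": [0, 0, 0.4], "yaw": 0}
    - {"offset": [0, 0, 0.7], "yaw": 0}
    - {"offset": [2, 0.2, 0.7], "yaw": 0}
    - {"offset": [4, 0.4, 0.7], "yaw": 0}
    - {"offset": [6, 0.6, 0.7], "yaw": 0}
    - {"offset": [8, 0.9, 0.7], "yaw": 0}
    - {"offset": [10, 1.1, 0.7], "yaw": 0}
    - {"offset": [12, 1.3, 0.7], "yaw": 0}
    - {"offset": [12, 1.3, 0.7], "yaw": 0}

```text
time_s: 12.47
tcp_pos: [0.5416, -0.0995, 0.214]
ee_rot: [0.526, 0.472, 0.526, -0.472]
ft_force: [1.4, -0.6, -5.9]
width: 0.0133
```

Run:
```python
from h import *
s=vision.snapshot('wrist'); a=s['frame']; save(s,'w3.png')
t=vision.snapshot('side')['frame'][170:270,200:340]
im=np.hstack([a[60:420,100:540],cv2.resize(t,(360,257))[:257].repeat(1,0) if 0 else cv2.copyMakeBorder(cv2.resize(t,(360,257)),0,103,0,0,cv2.BORDER_CONSTANT)])
cv2.imwrite('pics/c3.png',im[:,:,::-1])
```

```text
(no output)
```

View pics/c3.png

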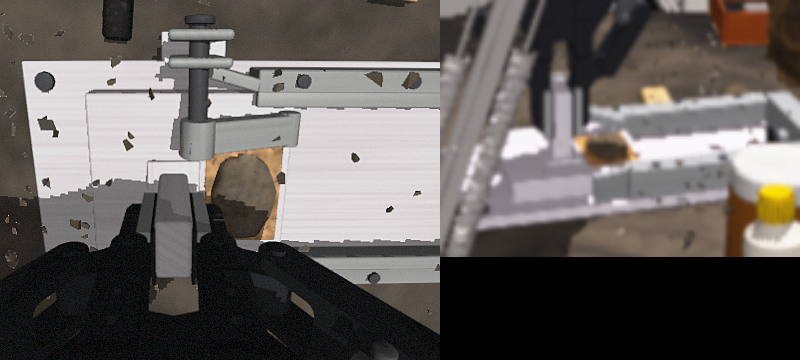

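Carrier's front is between the rails and the catch arm lies on its top near the left strip. Continuing.

Call:
play_rows:
  targets:
    - {"offset": [2, 0.2, 0], "yaw": 0}
    - {"offset": [5, 0.5, 0], "yaw": 0}
    - {"offset": [8, 0.9, 0], "yaw": 0}
    - {"offset": [11, 1.2, 0], "yaw": 0}
    - {"offset": [14, 1.5, 0], "yaw": 0}
    - {"offset": [17, 1.8, 0], "yaw": 0}
    - {"offset": [20, 2.2, 0], "yaw": 0}
    - {"offset": [23, 2.5, 0], "yaw": 0}
    - {"offset": [26, 2.8, 0], "yaw": 0}
    - {"offset": [28, 3.0, 0], "yaw": 0}
    - {"offset": [30, 3.3, 0], "yaw": 0}
    - {"offset": [30, 3.3, 0], "yaw": 0}

```text
time_s: 13.57
tcp_pos: [0.5714, -0.0965, 0.2143]
ee_rot: [0.526, 0.472, 0.526, -0.472]
ft_force: [1.0, 1.1, -6.4]
width: 0.0133
```

Call:
play_rows:
  targets:
    - {"offset": [2, 0.2, 0], "yaw": 0}
    - {"offset": [5, 0.5, 0], "yaw": 0}
    - {"offset": [8, 0.9, 0], "yaw": 0}
    - {"offset": [11, 1.2, 0], "yaw": 0}
    - {"offset": [14, 1.5, 0], "yaw": 0}
    - {"offset": [17, 1.8, 0], "yaw": 0}
    - {"offset": [20, 2.2, 0], "yaw": 0}
    - {"offset": [23, 2.5, 0], "yaw": 0}
    - {"offset": [26, 2.8, 0], "yaw": 0}
    - {"offset": [28, 3.0, 0], "yaw": 0}
    - {"offset": [30, 3.3, 0], "yaw": 0}
    - {"offset": [30, 3.3, 0], "yaw": 0}

```text
time_s: 14.57
tcp_pos: [0.6014, -0.0932, 0.2143]
ee_rot: [0.526, 0.472, 0.526, -0.472]
ft_force: [0.5, 0.4, -5.9]
width: 0.0133
```

Call:
play_rows:
  targets:
    - {"offset": [2, 0.2, -0.1], "yaw": 0}
    - {"offset": [5, 0.5, -0.3], "yaw": 0}
    - {"offset": [8, 0.9, -0.4], "yaw": 0}
    - {"offset": [11, 1.2, -0.4], "yaw": 0}
    - {"offset": [14, 1.5, -0.4], "yaw": 0}
    - {"offset": [17, 1.8, -0.4], "yaw": 0}
    - {"offset": [20, 2.2, -0.4], "yaw": 0}
    - {"offset": [23, 2.5, -0.4], "yaw": 0}
    - {"offset": [26, 2.8, -0.4], "yaw": 0}
    - {"offset": [29, 3.1, -0.4], "yaw": 0}
    - {"offset": [32, 3.5, -0.4], "yaw": 0}
    - {"offset": [34, 3.7, -0.4], "yaw": 0}
    - {"offset": [36, 3.9, -0.4], "yaw": 0}
    - {"offset": [36, 3.9, -0.4], "yaw": 0}

```text
time_s: 15.73
tcp_pos: [0.6375, -0.0893, 0.2141]
ee_rot: [0.527, 0.472, 0.526, -0.472]
ft_force: [-1.1, -0.2, -2.6]
width: 0.0133
```

Call:
play_rows:
  targets:
    - {"offset": [1, 0.1, 0], "yaw": 0}
    - {"offset": [2, 0.2, 0], "yaw": 0}
    - {"offset": [3, 0.3, 0], "yaw": 0}
    - {"offset": [4, 0.4, 0], "yaw": 0}
    - {"offset": [5, 0.5, 0], "yaw": 0}
    - {"offset": [5, 0.5, 0], "yaw": 0}
    - {"offset": [5, 0.5, 0], "yaw": 0}

```text
time_s: 16.32
tcp_pos: [0.6422, -0.0889, 0.214]
ee_rot: [0.526, 0.472, 0.526, -0.472]
ft_force: [-2.8, -1.4, 1.6]
width: 0.0135
```

Call:
play_rows:
  targets:
    - {"offset": [0.5, 0.05, 0.1], "yaw": 0}
    - {"offset": [1, 0.1, 0.15], "yaw": 0}
    - {"offset": [1.5, 0.15, 0.15], "yaw": 0}
    - {"offset": [2, 0.2, 0.15], "yaw": 0}
    - {"offset": [2, 0.2, 0.15], "yaw": 0}
    - {"offset": [2, 0.2, 0.15], "yaw": 0}

```text
time_s: 16.82
tcp_pos: [0.6441, -0.0887, 0.214]
ee_rot: [0.526, 0.472, 0.526, -0.472]
ft_force: [-2.9, -0.5, 1.3]
width: 0.0136
```

Call:
play_rows:
  targets:
    - {"offset": [0.5, 0.05, 0], "yaw": 0}
    - {"offset": [1, 0.1, 0], "yaw": 0}
    - {"offset": [1.5, 0.15, 0], "yaw": 0}
    - {"offset": [2, 0.2, 0], "yaw": 0}
    - {"offset": [2, 0.2, 0], "yaw": 0}
    - {"offset": [2, 0.2, 0], "yaw": 0}

```text
time_s: 17.32
tcp_pos: [0.6461, -0.0884, 0.214]
ee_rot: [0.526, 0.472, 0.526, -0.472]
ft_force: [-2.3, -0.1, 0.9]
width: 0.0138
```

Call:
play_rows:
  targets:
    - {"offset": [0.5, 0.05, 0], "yaw": 0}
    - {"offset": [1, 0.1, 0], "yaw": 0}
    - {"offset": [1.5, 0.15, 0], "yaw": 0}
    - {"offset": [2, 0.2, 0], "yaw": 0}
    - {"offset": [2, 0.2, 0], "yaw": 0}
    - {"offset": [2, 0.2, 0], "yaw": 0}

```text
time_s: 17.82
tcp_pos: [0.6479, -0.0883, 0.214]
ee_rot: [0.526, 0.472, 0.526, -0.472]
ft_force: [-4.7, -0.8, 1.9]
width: 0.0134
```

Call:
play_rows:
  targets:
    - {"offset": [0.5, 0.05, 0], "yaw": 0}
    - {"offset": [1, 0.1, 0], "yaw": 0}
    - {"offset": [1, 0.1, 0], "yaw": 0}
    - {"offset": [1, 0.1, 0], "yaw": 0}

```text
time_s: 18.15
tcp_pos: [0.6486, -0.0883, 0.2141]
ee_rot: [0.526, 0.472, 0.527, -0.473]
ft_force: [-7.5, -0.4, 5.7]
width: 0.0131
```

Call:
play_rows:
  targets:
    - {"offset": [0.5, 0.05, 0], "yaw": 0}
    - {"offset": [1, 0.1, 0], "yaw": 0}
    - {"offset": [1, 0.1, 0], "yaw": 0}
    - {"offset": [1, 0.1, 0], "yaw": 0}

```text
time_s: 18.48
tcp_pos: [0.6492, -0.0882, 0.2141]
ee_rot: [0.526, 0.472, 0.527, -0.473]
ft_force: [-9.6, -0.2, 6.4]
width: 0.0135
```

Call:
play_rows:
  targets:
    - {"offset": [0.5, 0.05, 0], "yaw": 0}
    - {"offset": [1, 0.1, 0], "yaw": 0}
    - {"offset": [1, 0.1, 0], "yaw": 0}
    - {"offset": [1, 0.1, 0], "yaw": 0}

```text
time_s: 18.82
tcp_pos: [0.6499, -0.0882, 0.2141]
ee_rot: [0.525, 0.472, 0.527, -0.473]
ft_force: [-11.8, -0.6, 8.0]
width: 0.0133
```

Run:
```python
from h import *
s=vision.snapshot('wrist'); a=s['frame']; save(s,'w4.png')
b=vision.snapshot('scene')['frame'][170:275,190:360]
im=np.hstack([a[60:420,100:500],cv2.copyMakeBorder(cv2.resize(b,(400,247)),0,113,0,0,cv2.BORDER_CONSTANT)])
cv2.imwrite('pics/c4.png',im[:,:,::-1])
print(env.get_obs()['ft_force'])
for t in('catch_nose','carrier_mid'):
    r=landmark_of(t,s); print(t,[(q['uv'],q['confidence']) for q in r[:1]])
yaw=.108;R=np.array([[np.cos(yaw),-np.sin(yaw),0],[np.sin(yaw),np.cos(yaw),0],[0,0,1]])
for P in([-2,30,16],[8,30,30]): print(P,proj(s,R@np.array(P)/1000+[.589,-.0888,0]))
```

```text
[-12.55043166   0.11125701   9.82728912]
catch_nose [([150.2, 179.8], 0.66)]
carrier_mid [([286.6, 235.9], 0.76)]
[-2, 30, 16] [[149.11642963 180.11355274]]
[8, 30, 30] [[159.83951865 186.39612192]]
```

View pics/c4.png

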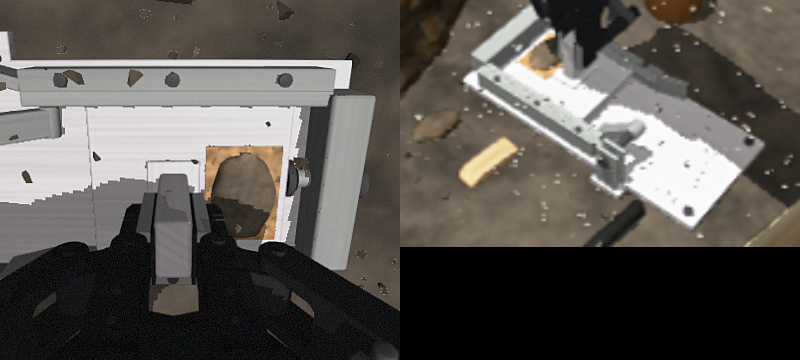

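Catch hangs down behind the carrier's tail (nose ≈(60,125) in the crop, tail at col 92), front edge on the pad. A touch more push, then relax and release.

Call:
play_rows:
  targets:
    - {"offset": [0.3, 0, 0.15], "yaw": 0}
    - {"offset": [0.6, 0.1, 0.3], "yaw": 0}
    - {"offset": [0.6, 0.1, 0.3], "yaw": 0}
    - {"offset": [0.6, 0.1, 0.3], "yaw": 0}

```text
time_s: 19.35
tcp_pos: [0.6502, -0.0882, 0.2142]
ee_rot: [0.525, 0.471, 0.527, -0.473]
ft_force: [-14.5, 0.2, 10.1]
width: 0.0134
```

Call:
play_rows:
  targets:
    - {"offset": [-0.4, 0, 0], "yaw": 0}
    - {"offset": [-0.8, -0.1, 0], "yaw": 0}
    - {"offset": [-1.2, -0.1, 0], "yaw": 0}
    - {"offset": [-1.2, -0.1, 0], "yaw": 0}

```text
time_s: 19.68
tcp_pos: [0.6497, -0.0882, 0.2141]
ee_rot: [0.526, 0.472, 0.527, -0.473]
ft_force: [-8.4, -1.4, 3.8]
width: 0.0131
```

Call:
play_rows:
  targets:
    - {"offset": [0, 0, 0], "yaw": 0}
    - {"offset": [0, 0, 0], "yaw": 0}
    - {"offset": [0, 0, 0], "yaw": 0}
    - {"offset": [0, 0, 0], "yaw": 0}
    - {"offset": [0, 0, 0], "yaw": 0}
    - {"offset": [0, 0, 0], "yaw": 0}
    - {"offset": [0, 0, 0], "yaw": 0}
    - {"offset": [0, 0, 0], "yaw": 0}
  hand: 0

```text
time_s: 20.35
tcp_pos: [0.6504, -0.088, 0.2143]
ee_rot: [0.526, 0.472, 0.526, -0.472]
ft_force: [-0.5, -0.4, -0.1]
width: 0.0426
```

Call:
play_rows:
  targets:
    - {"offset": [0, 0, 5], "yaw": 0}
    - {"offset": [0, 0, 15], "yaw": 0}
    - {"offset": [0, 0, 30], "yaw": 0}
    - {"offset": [0, 0, 50], "yaw": 0}
    - {"offset": [0, 0, 75], "yaw": 0}
    - {"offset": [0, 0, 100], "yaw": 0}
    - {"offset": [0, 0, 125], "yaw": 0}
    - {"offset": [-20, -10, 145], "yaw": 0}
    - {"offset": [-40, -20, 160], "yaw": 0}
    - {"offset": [-50, -20, 165], "yaw": 0}
    - {"offset": [-50, -20, 165], "yaw": 0}
    - {"offset": [-50, -20, 165], "yaw": 0}

```text
time_s: 21.35
tcp_pos: [0.6003, -0.1075, 0.38]
ee_rot: [0.526, 0.473, 0.526, -0.472]
ft_force: [0.3, -0.3, -0.3]
width: 0.0428
```

Run:
```python
from h import *
np.set_printoptions(precision=4,suppress=True)
s=vision.snapshot('wrist'); save(s,'w5.png')
r=outline_of('carrier_mid',s)
if r:
    p,i=fit([(s,r[0]['mask'])],CAR,(.655,-.081,.108),.016); d=p[:2]-[.589,-.0888]; c,n=np.cos(.108),np.sin(.108)
    print(p,i,'rack xy',c*d[0]+n*d[1],-n*d[0]+c*d[1])
r=landmark_of('catch_nose',s)
yaw=.108;R=np.array([[np.cos(yaw),-np.sin(yaw),0],[np.sin(yaw),np.cos(yaw),0],[0,0,1]])
print(r[0]['uv'] if r else None, proj(s,R@np.array([-2,30,16])/1000+[.589,-.0888,0]),env.get_obs()['time_s'],env.get_obs()['ft_force'])
for t in ('marker','wood_wedge','flake_a','jar'):
    r=landmark_of(t,s); print(t,onz(s,r[0]['uv'],0) if r else None)
```

```text
[ 0.6556 -0.088   0.0923] 0.8526291945765784 rack xy 0.06627845471988339 -0.006356037745308123
[259.4, 130.4] [[260.4608 129.503 ]] 21.5 [ 1.1109 -0.3383  0.2287]
marker [0.5089 0.0378 0.    ]
wood_wedge [0.6412 0.0366 0.    ]
flake_a [0.7089 0.0391 0.    ]
jar [ 0.6631 -0.2492  0.    ]
```

View pics/w5.png

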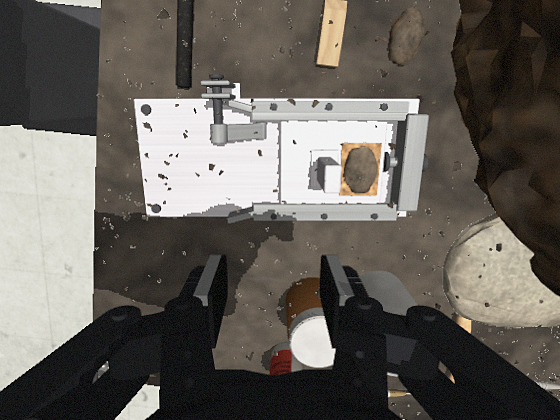

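Carrier sits between the rails at the pad (front edge ~col 385), its tail at col 280; the catch nose (262,130) hangs at rest behind it.

```bash
python3 -c "
from h import *
print(env.finish_job())"
```

```text
the job is handed in; nothing more can be done
None
```

I stored the carrier and handed the job in at about 21.5 s of the 64 s allowed. I gripped it by the blade, set it flat on the apron with the specimen leading, and slid it in until its front edge lifted the catch. The catch dropped behind it. I pressed it home against the rubber pad, let go and lifted the arm clear.

**Last checks**
- **Push on the pad:** the wrist read at most about 14.5 N along the slide. Allowing for sliding friction, that is roughly 10 N on the pad, well under 22 N. I did not measure the pad force directly.
- **Carrier position:** `carrier_mid` was fitted at 66 mm along the rack, in agreement with the arm's reading when the pad was first met. The tail is at about 16 mm.
- **Catch:** the nose was seen within about 1.5 px of its rest position, behind the tail.
- **Bystanders:** the marker, wedge, flake and jar were within about 5 mm of where I first measured them, which is within the measuring error. I did not re-check the positions of the glue bottle, tin and vial; the arm did not go near them.
- **Disagreement:** the final outline fit put the carrier 6 mm off sideways and turned 0.016 rad from the rack. The rails allow only 1.5 mm a side. I put this down to the lips hiding the plate's edges, and the picture shows it lying squarely between the rails.

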